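# Change over the solvent cups in the drop-front drying case

## Robot

A 7-joint arm with a two-finger parallel gripper is mounted at the origin on the work surface. World frame = base frame: x ahead of the robot, y to its left, z up, the work surface at z = 0. Lengths are in m, angles in rad, forces in N, time in s.
With the tool pointing down it reaches from about 0.375 to 0.925 m from the base axis. Payload 3.1 kg.
Tool frame: the origin (TCP) lies between the finger pads; the fingertips stand 19 mm ahead of it and the grasp point (between the pads) is the TCP; z points along the fingers, y is the line along which they close (so a half turn about z gives the same grasp; the last joint's range is limited). The gripper opens to 85 mm and grips with 20 to 120 N. Pads are 22 mm wide; open, the fingers measure 114 mm over their backs; the gripper's body (76 mm by 85 mm) begins 54 mm behind the grasp point. The pads swing forward as they close: fully open they stand 13 mm farther back than shut.
Start: joints at [-1.309, 0.383, 0.044, 1.598, -0.018, 1.161, -0.05], TCP at [0.229, 0.608, 0.25] pointing down, gripper open.
Joint ranges: [-2.61, 2.61], [-0.41, 2.15], [-1.48, 1.57], [0, 2.5], [-1.57, 4.71], [0.05, 1.97], [-2.85, 2.85]. Speed limits (rad/s): [2.79, 2.79, 3.14, 3.14, 3.14, 3.14, 3.14].

## Interface

Orientations are given as a unit quaternion [x, y, z, w].
In Python, from bench import move_ptp, movel, move_j, move_gripper, pause, inverse_kinematics, read_camera, camera_params, MotionError, sign_off, look_for, tip_of, read_time_s, read_qpos, read_joint_vel, read_effort, read_eef_pos, read_tcp_rot, read_ft_force, read_ft_torque, read_finger_gap, read_grasp_force gives the robot as it stands. Calls block until the motion is done:
- move_ptp(position, orientation): joint-space move of the TCP to a pose.
- movel(position, orientation=None, speed=0.15): straight line of the TCP; orientation=None keeps the orientation; speed is the mean speed in m/s.
- move_j(angles): joint-space move.
- move_gripper(opening, effort=None): finger opening in m; effort is the grip in N (None keeps the last); returns when the fingers have stopped.
- pause(seconds).
- inverse_kinematics(position, orientation): joint angles nearest the present ones, or None.
- read_camera(name): name is "scene" or "top" or "wrist"; returns the picture (420x560x3 uint8, red, green, blue); there is no depth.
- camera_params(name): a dict with "K" (3x3 intrinsics, pixels), "camera_from_world" (4x4, takes a point from world to camera coordinates). Camera axes: x right, y down, z forward; pixel columns grow to the right and rows downward; lengths in m; the calibration is good to about 2 mm. A picture is of the moment at which its call begins: read the wrist's pose just before it. camera_params takes no time and is no camera call; for the wrist camera it gives the pose at the moment of the call.
A pose or a line that the arm cannot do raises MotionError and nothing moves.
- sign_off(): hands the job in; it is judged then, once.
Trained networks look in the newest picture that a camera, given by its name, has taken for a name from the list of things; names that differ only in an ending like _2 or _b are one class to them, and where a whole thing is asked for, a point or a joint stands for the part that bears it (a point fixed in the world has none). Each returns a list of dicts, best first, with "confidence" (0 to 1); they miss things now and then, are a little off and sometimes report something else, mostly with a low value. They report only what shows in the picture. A call takes as long as a camera call. They do not tell look-alikes from the thing itself.
- look_for(camera, name): "at" ([column, row] in pixels, amid what is visible of it).
- tip_of(camera, name): "at" ([column, row] in pixels: a listed point, or the origin of a listed thing).
Readings, each from a call of its own:
- read_time_s(): time.
- read_qpos(): joint angles.
- read_joint_vel(): joint speeds.
- read_effort(): joint torques, N m.
- read_eef_pos(): TCP position.
- read_tcp_rot(): TCP orientation.
- read_ft_force(): force on the tool from outside, world axes, zero at the start.
- read_ft_torque(): the same for the moment, N m.
- read_finger_gap(): finger opening in m.
- read_grasp_force(): force on a finger pad.
Only numpy, scipy, OpenCV 4.12 (cv2) and the standard library are available. Lean on these libraries where they do the work, as an engineer would, in place of code of your own. Each camera call takes 0.05 s, during which the arm holds its last target. There are 200 camera calls.

## Task

Pull the slanted front flap of the drying case all the way down to its stop, take out each dry cup that is still on a peg and stand it mouth down in the wooden tray, and put every rinsed square cup lying on the bench mouth down over a drying peg of its own so that its rim sits on the case floor, then push the flap back up until it is fully shut. Leave the putter grip, collar, ferrule and club head where they lie.

Things in the scene. Friction and masses are not known exactly. Their poses are not given: they have to be found in the camera images.
- case: grey drying case fixed to the bench, 185 deep, 360 wide, sides up to 145 high, floor 30 above the bench, open above once the flap is down. Origin: on the bench under the middle of the hinge line; x points into the case (away from the robot at yaw 0), y along the hinge to the left, z up. Inner side faces at y = -170 and +170; pegs at x = 103, y = 100, 0, -100; 35 high lip at the back (all mm)
- flap (a joint): bottom-hinged aluminium flap, 350 mm wide and 150 mm from hinge to upper edge; 0 = shut (it leans into the case at 50 degrees above the horizontal), 1.57 = fully down on its stop (it leans out towards the robot, 40 degrees above the horizontal). Stiff hinge: it stays where it is left; about 3 N at the handle moves it
- flap_handle (a point): middle of the round steel handle bar, 12 mm thick, 130 mm long, parallel to the hinge, held by two arms 120 mm apart so that there is a 28 mm gap between bar and upper edge of the flap; 184 mm from the hinge axis, in the flap's plane
- flap_hinge (a point): middle of the hinge axis, 30 mm above the bench; the axis runs along the case's y
- peg_left (a point): tip of the left upright drying peg (seen from the robot) inside the case: steel, 22 mm thick, 55 mm tall, tip 85 mm above the bench, on the case floor that is 30 mm above the bench; pegs stand 100 mm apart in a row parallel to the hinge
- peg_mid (a point): tip of the middle upright drying peg (seen from the robot) inside the case: steel, 22 mm thick, 55 mm tall, tip 85 mm above the bench, on the case floor that is 30 mm above the bench; pegs stand 100 mm apart in a row parallel to the hinge
- peg_right (a point): tip of the right upright drying peg (seen from the robot) inside the case: steel, 22 mm thick, 55 mm tall, tip 85 mm above the bench, on the case floor that is 30 mm above the bench; pegs stand 100 mm apart in a row parallel to the hinge
- cup_a: rinsed cup: square aluminium solvent cup, 54 x 54 mm outside, 70 mm from base to rim, walls and base 4 mm, 90 g; at the start it lies on a side on the bench, mouth roughly away from the robot. Origin: centre of the cup (35 mm from base and rim, on its axis); its x axis runs from the closed base to the open mouth. None if absent in this run
- cup_b: rinsed cup: square aluminium solvent cup, 54 x 54 mm outside, 70 mm from base to rim, walls and base 4 mm, 90 g; at the start it lies on a side on the bench, mouth roughly away from the robot. Origin: centre of the cup (35 mm from base and rim, on its axis); its x axis runs from the closed base to the open mouth. None if absent in this run
- cup_c: rinsed cup: square aluminium solvent cup, 54 x 54 mm outside, 70 mm from base to rim, walls and base 4 mm, 90 g; at the start it lies on a side on the bench, mouth roughly away from the robot. Origin: centre of the cup (35 mm from base and rim, on its axis); its x axis runs from the closed base to the open mouth. None if absent in this run
- dry_left: dry cup of the same kind and size (54 x 54 x 70 mm), at the start mouth down on the left peg in the case, rim on the case floor. Origin: centre of the cup; x axis from closed base to open mouth. None if absent in this run
- dry_mid: dry cup of the same kind and size (54 x 54 x 70 mm), at the start mouth down on the middle peg in the case, rim on the case floor. Origin: centre of the cup; x axis from closed base to open mouth. None if absent in this run
- dry_right: dry cup of the same kind and size (54 x 54 x 70 mm), at the start mouth down on the right peg in the case, rim on the case floor. Origin: centre of the cup; x axis from closed base to open mouth. None if absent in this run
- tray: shallow wooden tray fixed to the bench left of the case, 250 x 105 mm, walls 5 mm thick and 16 mm high, floor 5 mm above the bench; room for two cups side by side. Origin: under its middle on the bench, x along its length
- putter_grip: blue rubber putter grip lying on the bench, 260 mm long, 27 mm thick; bystander, origin under its middle
- collar: steel shaft clamp collar, ring of 48 mm diameter, 22 mm high; bystander, origin under its middle
- ferrule: white ferrule standing on the bench, 22 mm diameter, 35 mm high; bystander, origin under its middle
- club_head: copper-toned hybrid club head, 55 x 95 mm, 34 mm high with a short neck 65 mm high; bystander, origin under its middle
There are look-alikes about, which are no part of the job. What is shaped like the dry_left but green or turquoise is not meant.

How it is judged:
On the way, in this order (a step that is already met when the one before it is completed fails the run):
1. the flap is pulled all the way down (value of joint flap above 1.47 rad), for 0.2 s.
2. every dry cup stands in the tray and every rinsed cup sits mouth down on a peg, while the flap is down (angle between each of cup_a, cup_b, cup_c, dry_left, dry_mid, dry_right's own x axis and vertical above 3 rad and (horizontal distance between cup_a and peg_left below 0.02 m or horizontal distance between cup_a and peg_mid below 0.02 m or horizontal distance between cup_a and peg_right below 0.02 m) and z of each of cup_a, cup_b, cup_c in the frame of case below 0.071 m and linear speed of each of cup_a, cup_b, cup_c, dry_left, dry_mid, dry_right below 0.02 m/s and (horizontal distance between cup_b and peg_left below 0.02 m or horizontal distance between cup_b and peg_mid below 0.02 m or horizontal distance between cup_b and peg_right below 0.02 m) and (horizontal distance between cup_c and peg_left below 0.02 m or horizontal distance between cup_c and peg_mid below 0.02 m or horizontal distance between cup_c and peg_right below 0.02 m) and z of each of dry_left, dry_mid, dry_right in the frame of tray below 0.05 m and x of dry_left in the frame of tray between -0.11 and 0.11 m and y of dry_left in the frame of tray between -0.045 and 0.045 m and x of dry_mid in the frame of tray between -0.11 and 0.11 m and y of dry_mid in the frame of tray between -0.045 and 0.045 m and x of dry_right in the frame of tray between -0.11 and 0.11 m and y of dry_right in the frame of tray between -0.045 and 0.045 m and value of joint flap above 1.2 rad), for 0.2 s.
At the end, for the whole second after the job is handed in: The flap is shut (within 0.04 rad) and still; every dry cup stands mouth down (within 8 degrees) on the tray floor; every rinsed cup present is mouth down (within 8 degrees), its axis within 20 mm of a peg's, its rim on the case floor (within 6 mm), at rest (angle between each of cup_a, cup_b, cup_c, dry_left, dry_mid, dry_right's own x axis and vertical above 3 rad and (horizontal distance between cup_a and peg_left below 0.02 m or horizontal distance between cup_a and peg_mid below 0.02 m or horizontal distance between cup_a and peg_right below 0.02 m) and z of each of cup_a, cup_b, cup_c in the frame of case below 0.071 m and linear speed of each of cup_a, cup_b, cup_c, dry_left, dry_mid, dry_right below 0.02 m/s and (horizontal distance between cup_b and peg_left below 0.02 m or horizontal distance between cup_b and peg_mid below 0.02 m or horizontal distance between cup_b and peg_right below 0.02 m) and (horizontal distance between cup_c and peg_left below 0.02 m or horizontal distance between cup_c and peg_mid below 0.02 m or horizontal distance between cup_c and peg_right below 0.02 m) and z of each of dry_left, dry_mid, dry_right in the frame of tray below 0.05 m and x of dry_left in the frame of tray between -0.11 and 0.11 m and y of dry_left in the frame of tray between -0.045 and 0.045 m and x of dry_mid in the frame of tray between -0.11 and 0.11 m and y of dry_mid in the frame of tray between -0.045 and 0.045 m and x of dry_right in the frame of tray between -0.11 and 0.11 m and y of dry_right in the frame of tray between -0.045 and 0.045 m and value of joint flap below 0.04 rad and velocity of joint flap below 0.05 rad/s); the robot touches nothing.
It fails at once if a bystander on the bench is shoved more than 50 mm (distance of any of putter_grip, collar, ferrule, club_head from where it was at the start of the episode above 0.05 m).
Of dry_left, dry_mid, dry_right only 1 to 2 are there at a start; the rules pass over those that are not, and their reading is None.
Of cup_a, cup_b, cup_c only 2 to 3 are there at a start; the rules pass over those that are not, and their reading is None.
At some moment in a run one of cup_a, cup_b, cup_c may be knocked a few centimetres aside while the robot is not near it.
It also fails if it takes over 210 s, if anything falls off the work surface, if the arm or the gripper's body presses on something with over 40 N, if the wrist force passes 120 N, or if a joint passes its speed limit or range.

## Working session

There is one attempt and no reset: what is moved stays moved. The work goes in short steps, each a Python script; the robot and the scene stay as the last script left them, time stands still between calls to the robot, and variables do not carry over. Pictures are saved under pics/ and viewed, at most 14 in all, crops included, and the job is handed in when it is done.

```bash
ls; mkdir -p pics
cat > h.py <<'E'
import numpy as np, cv2
from bench import *
from scipy.spatial.transform import Rotation as R
def snap(c,n=None):
    im=read_camera(c)
    if n: cv2.imwrite(f'pics/{n}.png',im[:,:,::-1])
    return im
def ray(c,px):
    p=camera_params(c);T=np.linalg.inv(np.array(p['camera_from_world']))
    d=T[:3,:3]@np.linalg.inv(np.array(p['K']))@np.array([px[0],px[1],1.]);return T[:3,3],d
def at_z(c,px,z):
    o,d=ray(c,px);return o+d*(z-o[2])/d[2]
def proj(c,P):
    p=camera_params(c);q=np.array(p['camera_from_world'])@np.append(P,1);q=np.array(p['K'])@q[:3];return q[:2]/q[2]
def tri(obs):
    A=np.zeros((3,3));b=np.zeros(3)
    for c,px in obs:
        o,d=ray(c,px);d=d/np.linalg.norm(d);M=np.eye(3)-np.outer(d,d);A+=M;b+=M@o
    return np.linalg.solve(A,b)
E
python3 - <<'E'
from h import *
np.set_printoptions(precision=3,suppress=True)
print(read_time_s(),read_tcp_rot())
for c in ['top','scene']:
    snap(c,c+'0'); print(c,np.array(camera_params(c)['K'])[0],np.linalg.inv(camera_params(c)['camera_from_world'])[:3].round(3).tolist())
    for n in ['cup_a','dry_left','tray','case']:
        print(c,n,[(np.round(d['at']).tolist(),round(d['confidence'],2)) for d in look_for(c,n)][:7])
    for n in ['cup_a','dry_left','tray','case','flap_handle','flap_hinge','peg_left','peg_mid','peg_right','putter_grip','collar','ferrule','club_head']:
        print(c,'tip',n,[(np.round(d['at'],1).tolist(),round(d['confidence'],2)) for d in tip_of(c,n)][:7])
E
```

```text
pics
0.0 [ 0.179  0.984 -0.001 -0.   ]
top [426.174   0.    278.584] [[-0.009, -0.991, 0.136, 0.391], [-1.0, 0.011, 0.012, 0.058], [-0.013, -0.136, -0.991, 1.526]]
top cup_a [([394.0, 232.0], 0.9), ([358.0, 222.0], 0.74), ([427.0, 234.0], 0.71)]
top dry_left [([141.0, 259.0], 0.93), ([236.0, 201.0], 0.81), ([267.0, 138.0], 0.69), ([186.0, 178.0], 0.57)]
top tray [([179.0, 241.0], 0.87)]
top case [([271.0, 195.0], 0.8)]
top tip cup_a [([397.0, 234.4], 0.98), ([425.8, 233.1], 0.93), ([355.7, 220.8], 0.55), ([235.3, 201.7], 0.25)]
top tip dry_left [([142.0, 259.7], 0.95), ([267.1, 138.9], 0.88), ([186.5, 177.5], 0.61), ([237.1, 201.5], 0.57)]
top tip tray [([181.1, 240.6], 0.9)]
top tip case [([274.5, 223.6], 0.83), ([292.7, 184.4], 0.58)]
top tip flap_handle [([266.3, 190.6], 0.83)]
top tip flap_hinge [([274.0, 222.8], 0.93)]
top tip peg_left [([236.3, 199.6], 0.78), ([264.6, 193.9], 0.62)]
top tip peg_mid [([263.0, 190.9], 0.74)]
top tip peg_right [([297.3, 184.9], 0.7)]
top tip putter_grip [([378.6, 170.9], 0.56)]
top tip collar [([346.5, 193.8], 0.61)]
top tip ferrule [([396.4, 191.
[... 602 characters left out ...]
left [([314.8, 200.6], 0.93), ([354.3, 254.7], 0.89), ([320.4, 123.4], 0.87), ([367.8, 183.7], 0.82)]
scene tip tray [([311.4, 159.3], 0.97), ([314.6, 199.8], 0.63)]
scene tip case [([279.9, 225.7], 0.97), ([184.8, 308.2], 0.46)]
scene tip flap_handle [([316.1, 200.2], 0.72), ([299.8, 197.5], 0.61)]
scene tip flap_hinge [([279.6, 216.8], 0.76)]
scene tip peg_left [([314.5, 193.6], 0.92)]
scene tip peg_mid [([305.6, 219.8], 0.72), ([314.7, 201.6], 0.27)]
scene tip peg_right [([291.6, 242.6], 0.79)]
scene tip putter_grip [([250.4, 338.0], 0.7)]
scene tip collar [([261.9, 295.6], 0.7)]
scene tip ferrule [([218.6, 339.7], 0.6)]
scene tip club_head [([265.6, 158.7], 0.84), ([163.3, 333.2], 0.21)]
```

Run:
```python
import cv2
a=cv2.imread('pics/top0.png')[110:310,110:460];cv2.imwrite('pics/top0c.png',cv2.resize(a,None,fx=2.28,fy=2.28,interpolation=cv2.INTER_CUBIC))
a=cv2.imread('pics/scene0.png')[100:370,130:410];cv2.imwrite('pics/scene0c.png',cv2.resize(a,None,fx=2.2,fy=2.2,interpolation=cv2.INTER_CUBIC))
```

```text
(no output)
```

View pics/top0c.png

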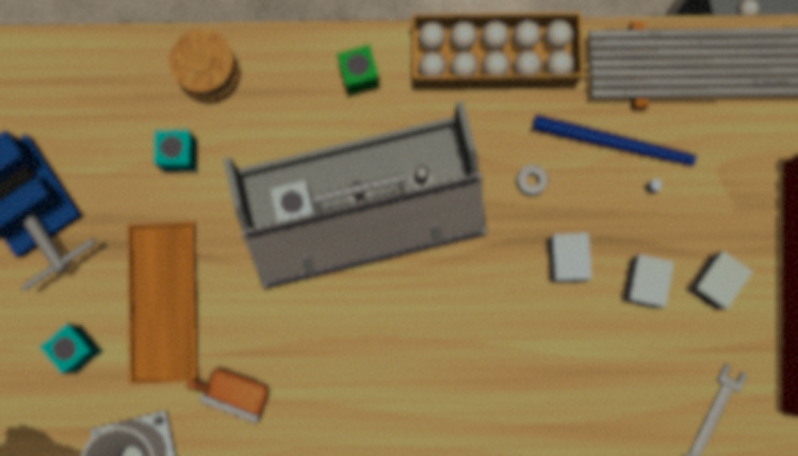

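View pics/scene0c.png

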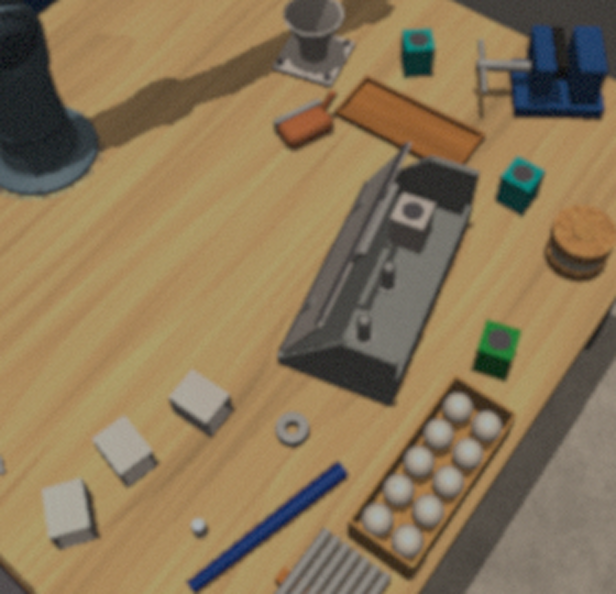

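Top picture: the dry-cup candidates are the pale grey cup on the left peg (237,201), the green one (267,139), and turquoise ones (186,178) and (141,259). By the description only (237,201) is meant; pegs mid and right are bare. The rinsed cups are the three pale ones at (358,222), (395,233) and (426,233). I'll get coarse poses, then wrist close-ups.

Run:
```python
from h import *
np.set_printoptions(precision=3,suppress=True)
obs={'cup1':((357,221),(221,286)),'cup2':((396,233.5),(184.5,306.4)),'cup3':((426,233.5),(162,334)),'dry':((237,201.5),(315,200.6)),
'handle':((264.5,191),(300,197.5)),'hinge':((274,223),(279.8,217)),'pegm':((263,191),(305.6,219.8)),'pegr':((297.3,185),(291.6,242.6)),'tray':((181,240.7),(311.4,159.3)),'club':((216.4,281.5),(265.6,158.7)),'grip':((378.6,170.9),(250.4,338)),'collar':((346.5,193.8),(261.9,295.6)),'ferr':((396.4,191.4),(218.6,339.7))}
P={k:tri([('top',a),('scene',b)]) for k,(a,b) in obs.items()}
for k in P: print(k,P[k])
d=P['pegr']-P['pegm'];print('yaw by pegs',np.degrees(np.arctan2(d[1],d[0]))+90)
d=P['pegr']-P['dry'];print('yaw',np.degrees(np.arctan2(d[1],d[0]))+90)
print(camera_params('wrist')['K'], np.array(camera_params('wrist')['camera_from_world']), read_eef_pos())
# view feasibility
for k in ['cup1','cup2','cup3','pegm']:
    for h in (.3,.35,.4):
        q=inverse_kinematics([P[k][0]-.05,P[k][1],h],[0,1,0,0] if 0 else R.from_euler('ZX',[0,180],degrees=True).as_quat()); print(k,h,q is not None)
```

```text
cup1 [ 0.555 -0.208  0.01 ]
cup2 [ 0.511 -0.336  0.027]
cup3 [ 0.512 -0.44   0.021]
dry [0.625 0.219 0.057]
handle [0.631 0.114 0.202]
hinge [0.555 0.095 0.038]
pegm [0.654 0.124 0.08 ]
pegr [0.672 0.01  0.106]
tray [ 0.488  0.421 -0.004]
club [0.348 0.294 0.018]
grip [ 0.737 -0.288  0.019]
collar [ 0.667 -0.164 -0.002]
ferr [ 0.662 -0.348  0.016]
yaw by pegs 8.916673770807805
yaw 12.597086575194467
[[298.125   0.    280.736]
 [  0.    298.125 212.426]
 [  0.      0.      1.   ]] [[ 0.352  0.936 -0.001 -0.649]
 [ 0.891 -0.335  0.306 -0.041]
 [ 0.286 -0.109 -0.952  0.381]
 [ 0.     0.     0.     1.   ]] [0.229 0.608 0.25 ]
cup1 0.3 True
cup1 0.35 True
cup1 0.4 True
cup2 0.3 True
cup2 0.35 True
cup2 0.4 True
cup3 0.3 True
cup3 0.35 True
cup3 0.4 True
pegm 0.3 True
pegm 0.35 True
pegm 0.4 True
```

```bash
cat >> h.py <<'E'
def qd(yaw,): return R.from_euler('ZX',[yaw,180],degrees=True).as_quat()
def cuboid(x,y,z,yaw,tilt=0,L=.07,W=.054,H=.054):
    c=np.array([[a,b,d] for a in(-.5,.5) for b in(-.5,.5) for d in(-.5,.5)])*[L,W,H]
    return R.from_euler('Z',yaw).apply(c)+[x,y,z]
def mask_grey(im):
    hsv=cv2.cvtColor(im,cv2.COLOR_RGB2HSV);m=((hsv[...,1]<60)&(hsv[...,2]>60)).astype(np.uint8)
    return cv2.morphologyEx(m,cv2.MORPH_OPEN,np.ones((3,3)))
def projm(M,P):
    q=(M['camera_from_world'][:3,:3]@np.asarray(P).T).T+M['camera_from_world'][:3,3];q=q@np.array(M['K']).T;return q[:,:2]/q[:,2:]
def P_(c):
    p=camera_params(c);return {'K':np.array(p['K']),'camera_from_world':np.array(p['camera_from_world'])}
def casept(s,p):  # s=(x,y,yaw)
    return R.from_euler('Z',s[2]).apply(np.atleast_2d(p))+[s[0],s[1],0]
E
python3 - <<'E'
from h import *
np.set_printoptions(precision=3,suppress=True)
for i,(p,yaw) in enumerate([([.44,-.33,.36],180),([.55,.10,.42],192),([.56,.0,.42],192)]):
    move_ptp(p,qd(yaw)); im=snap('wrist',f'w{i}')
    np.savez(f'pics/w{i}.npz',im=im,**P_('wrist'))
    for n in (['cup_a'] if i==0 else ['flap_handle','flap_hinge','peg_left','peg_mid','peg_right','dry_left','case','cup_a']):
        print(i,n,[(np.round(d['at'],1).tolist(),round(d['confidence'],2)) for d in tip_of('wrist',n)][:4])
print(read_time_s(),read_qpos())
E
```

```text
0 cup_a [([215.2, 213.6], 0.87), ([282.1, 215.1], 0.85), ([355.8, 235.2], 0.59)]
1 flap_handle [([65.9, 215.7], 0.26)]
1 flap_hinge []
1 peg_left [([463.9, 164.5], 0.4)]
1 peg_mid [([281.5, 234.6], 0.64)]
1 peg_right [([220.9, 236.1], 0.91)]
1 dry_left [([258.3, 315.1], 0.89), ([417.7, 284.8], 0.68), ([339.2, 230.0], 0.66)]
1 case [([277.3, 164.3], 0.96)]
1 cup_a [([27.2, 87.7], 0.91), ([105.8, 126.4], 0.66)]
2 flap_handle [([355.0, 260.2], 0.92)]
2 flap_hinge [([334.3, 175.7], 0.9), ([394.9, 236.4], 0.26)]
2 peg_left []
2 peg_mid [([340.6, 243.3], 0.95)]
2 peg_right [([280.2, 239.4], 0.72), ([21.8, 78.6], 0.23)]
2 dry_left [([464.9, 287.2], 0.72), ([307.9, 317.4], 0.71), ([395.6, 234.8], 0.66)]
2 case [([332.3, 167.7], 0.77)]
2 cup_a [([165.4, 132.6], 0.84), ([18.7, 80.2], 0.82), ([87.9, 94.5], 0.56)]
8.3 [ 0.408  0.15  -0.541  1.561  0.078  1.452  1.644]
```

View pics/w0.png

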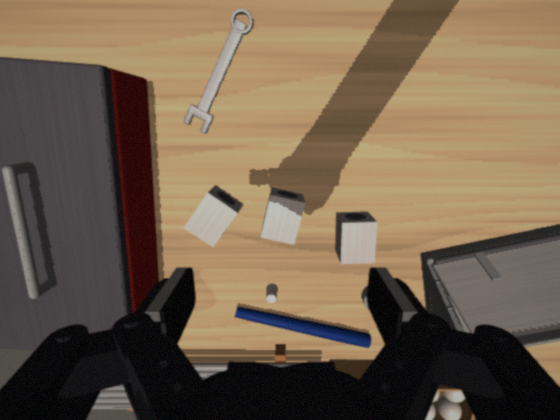

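View pics/w1.png

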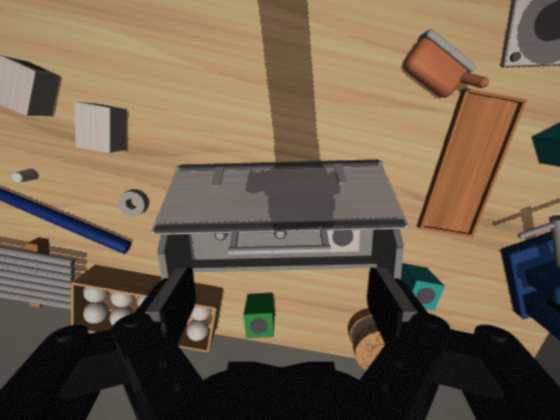

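w0: three rinsed cups at (213,217), (283,215) and (356,237), wrench and grip nearby. w1: flap corners at (178,166), (381,163), (155,229), (405,228), bar from (230,250) to (325,247), pegs at (221,236) and (281,235), dry cup at (343,238).

```bash
cat > fit.py <<'E'
from h import *
from scipy.optimize import least_squares, minimize
np.set_printoptions(precision=3,suppress=True)
def cupfit(im,M,x0,y0,zc=.027,dims=(.07,.054,.054)):
    m=mask_grey(im); 
    hsv=cv2.cvtColor(im,cv2.COLOR_RGB2HSV); u=projm(M,[[x0,y0,zc]])[0]
    # non-wood = low saturation, keep blob near u
    m=(hsv[...,1]<75).astype(np.uint8); m=cv2.morphologyEx(m,cv2.MORPH_OPEN,np.ones((3,3)))
    n,lab=cv2.connectedComponents(m); yy,xx=np.nonzero(lab); i=np.argmin((xx-u[0])**2+(yy-u[1])**2); m=(lab==lab[yy[i],xx[i]]).astype(np.uint8)
    def cost(s):
        h=cv2.convexHull(projm(M,cuboid(s[0],s[1],zc,s[2],0,*dims)).astype(np.float32)); k=np.zeros_like(m); cv2.fillConvexPoly(k,np.round(h*16).astype(np.int32),1,shift=4)
        return 1-(k&m).sum()/max(1,(k|m).sum())
    best=min((minimize(cost,[x0,y0,a],method='Nelder-Mead',options=dict(initial_simplex=np.array([[x0,y0,a],[x0+.01,y0,a],[x0,y0+.01,a],[x0,y0,a+.2]]))) for a in np.radians([-60,-35,-10,15,40,65])),key=lambda r:r.fun)
    return best.x,best.fun,m.sum()
E
python3 - <<'E'
from fit import *
w0=np.load('pics/w0.npz')
for x,y in [(.555,-.208),(.511,-.336),(.512,-.44)]:
    s,f,n=cupfit(w0['im'],w0,x,y);print(s[:2],np.degrees(s[2]),'1-iou',f,n)
# case
mod={'hr':[0,-.175,.03],'hl':[0,.175,.03],'ur':[.0964,-.175,.145],'ul':[.0964,.175,.145],'pm':[.103,0,.085],'pr':[.103,-.1,.085],'dry':[.103,.1,.1],'hand':[.1183,0,.171]}
o1={'hr':(178,166),'hl':(381,163),'ur':(155,229),'ul':(405,228),'pm':(281,234.6),'pr':(221,236),'dry':(343,237),'hand':(279,249)}
o2={'pm':(340.6,243.3),'pr':(280.2,239.4)}
w1=np.load('pics/w1.npz');w2=np.load('pics/w2.npz')
def res(s):
    r=[]
    for w,o in((w1,o1),(w2,o2)):
        k=list(o);r.append((projm(w,casept(s,[mod[i] for i in k]))-[o[i] for i in k]).ravel())
    return np.concatenate(r)
r=least_squares(res,[.555,.1,.2],loss='soft_l1');print('case',r.x,np.degrees(r.x[2]));print(res(r.x).reshape(-1,2))
a=cv2.resize(w0['im'][170:270,170:400],None,fx=3.4,fy=3.4,interpolation=cv2.INTER_CUBIC)[:,:780]
b=cv2.resize(w1['im'][140:300,130:430],None,fx=2,fy=2);c=np.zeros((600,800,3),np.uint8);c[:a.shape[0]-85,:a.shape[1]]=a[:-85] if 1 else a;c[260:580,:600]=b
cv2.imwrite('pics/c1.png',c[:,:,::-1])
E
```

```text
[ 0.553 -0.208] 3.2621646707980743 1-iou 0.044082414949688564 1995
[ 0.513 -0.328] -13.461958360574139 1-iou 0.031803962460896784 1857
[ 0.514 -0.438] -36.7378215133693 1-iou 0.029752899646999453 1930
case [0.551 0.094 0.224] 12.838631845502656
[[ 0.457  0.681]
 [ 0.715 -0.05 ]
 [ 5.653 16.281]
 [-3.452 13.34 ]
 [-0.121 -2.258]
 [-0.582 -2.652]
 [ 0.329 -2.246]
 [ 1.987 16.336]
 [-1.957 -5.201]
 [-1.653 -0.489]]
```

View pics/c1.png

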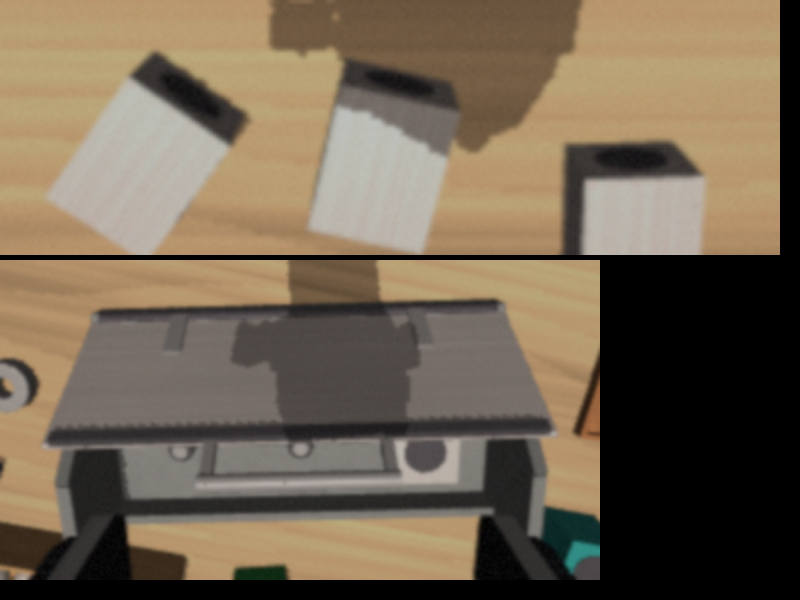

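The dark disc (the closed base) is on the robot-facing end of all three rinsed cups, so their mouths point away, as described. The flap looks slightly ajar, so I'll fit its angle too.

Run:
```python
from fit import *
w1=np.load('pics/w1.npz');w2=np.load('pics/w2.npz')
def fl(r,q,y): t=np.radians(50)+q; return [r*np.cos(t),y,.03+r*np.sin(t)]
def mod(q): return {'hr':[0,-.175,.03],'hl':[0,.175,.03],'ur':fl(.15,q,-.175),'ul':fl(.15,q,.175),'pm':[.103,0,.085],'pr':[.103,-.1,.085],'dry':[.103,.1,.1],'hand':fl(.184,q,0),'h1':fl(.184,q,-.065),'h2':fl(.184,q,.065)}
o1={'hr':(178,166),'hl':(381,163),'ur':(155,229),'ul':(405,228),'pm':(281,234.6),'pr':(221,236),'dry':(343,237),'h1':(229.5,251),'h2':(330,247)}
o2={'pm':(340.6,243.3),'pr':(280.2,239.4),'hand':(342,258)}
o2={'pm':(340.6,243.3),'pr':(280.2,239.4)}
def res(s):
    r=[]
    for w,o in((w1,o1),(w2,o2)):
        k=list(o);m=mod(s[3]);r.append((projm(w,casept(s,[m[i] for i in k]))-[o[i] for i in k]).ravel())
    return np.concatenate(r)
r=least_squares(res,[.555,.1,.2,0],loss='soft_l1');print('case',r.x,np.degrees(r.x[2]));print(res(r.x).reshape(-1,2))
s=r.x
for q in (s[3],0,.8,1.57,1.6):
    p=casept(s,fl(.184,q,0))[0]
    for tilt in (0,20,-20):
        # closing along case x: tool y = case x -> tool x = along case y
        out=[]
        for yo in (90,-90):
            Rt=R.from_euler('Z',s[2])*R.from_euler('Y',tilt,degrees=True)*R.from_euler('ZX',[yo,180],degrees=True)
            qq=inverse_kinematics(p+[0,0,.01],Rt.as_quat()); out.append(None if qq is None else np.round(qq,2).tolist())
        print(q,p,tilt,out)
```

```text
case [0.553 0.095 0.222 0.247] 12.7034380040276
[[ 0.665  1.772]
 [ 0.655  1.532]
 [-3.054  2.636]
 [ 4.392 -0.097]
 [-0.165 -0.959]
 [-0.552 -1.489]
 [ 0.185 -0.774]
 [ 0.052 -1.038]
 [ 1.365  1.532]
 [-2.088 -3.921]
 [-1.701  0.658]]
0.24745837869032217 [0.632 0.113 0.196] 0 [[0.08, 0.44, -0.41, 1.64, 0.19, 1.1, -0.16], [0.61, 0.77, -1.25, 1.62, 0.75, 1.31, 2.6]]
0.24745837869032217 [0.632 0.113 0.196] 20 [[0.03, 0.65, -0.4, 1.37, 0.2, 1.52, -0.17], [0.23, 0.74, -0.74, 1.35, 0.39, 1.57, 2.84]]
0.24745837869032217 [0.632 0.113 0.196] -20 [[0.1, 0.27, -0.39, 1.91, 0.19, 0.64, -0.17], [0.39, 0.33, -0.74, 1.9, 0.39, 0.67, 2.82]]
0 [0.669 0.121 0.171] 0 [[0.04, 0.53, -0.38, 1.56, 0.21, 1.09, -0.17], [0.28, 0.61, -0.73, 1.55, 0.43, 1.15, 2.83]]
0 [0.669 0.121 0.171] 20 [[-0.0, 0.74, -0.38, 1.26, 0.22, 1.53, -0.16], [0.19, 0.83, -0.74, 1.25, 0.44, 1.59, 2.83]]
0 [0.669 0.121 0.171] -20 [[0.03, 0.36, -0.33, 1.84, 0.22, 0.61, -0.19], [0.34, 0.43, -0.7, 1.83, 0.48, 0.67, 2.76]]
0.8 [0.535 0.091 0.213] 0 [[0.18, 0.25, -0.48, 1.86, 0.13, 1.06, -0.13], [0.75, 0.5, -1.23, 1.84, 0.51, 1.17, 2.71]
[... 251 characters left out ...]
064 0.148] 0 [[0.29, 0.1, -0.56, 2.18, 0.07, 0.87, -0.09], [-1.57, 0.25, 1.46, 2.25, -0.32, 0.89, -2.82]]
1.57 [0.416 0.064 0.148] 20 [[0.19, 0.33, -0.5, 1.97, 0.13, 1.24, -0.15], [0.75, 0.63, -1.24, 1.95, 0.5, 1.38, 2.64]]
1.57 [0.416 0.064 0.148] -20 [[0.49, -0.11, -0.71, 2.4, -0.15, 0.47, 0.12], [-1.16, -0.26, 0.84, 2.47, 0.44, 0.54, 2.72]]
1.6 [0.413 0.063 0.144] 0 [[0.29, 0.1, -0.56, 2.2, 0.07, 0.86, -0.09], [-1.57, 0.25, 1.46, 2.26, -0.33, 0.88, -2.81]]
1.6 [0.413 0.063 0.144] 20 [[0.19, 0.33, -0.5, 1.98, 0.13, 1.22, -0.16], [0.76, 0.63, -1.24, 1.96, 0.5, 1.37, 2.64]]
1.6 [0.413 0.063 0.144] -20 [[0.5, -0.1, -0.71, 2.42, -0.15, 0.46, 0.12], [-1.15, -0.26, 0.84, 2.48, 0.44, 0.53, 2.72]]
```

```bash
cat >> h.py <<'E'
S=np.array([.553,.095,.222])
def bar(q,r=.184):
    t=np.radians(50)+q; return casept(S,[r*np.cos(t),0,.03+r*np.sin(t)])[0]
def flapR(q):
    return R.from_euler('Z',S[2])*R.from_euler('Y',20-35*q/1.57,degrees=True)*R.from_euler('ZX',[90,180],degrees=True)
def flapT(q,back=.006):
    Rt=flapR(q); return bar(q)-Rt.apply([0,0,back]),Rt.as_quat()
E
python3 - <<'E'
from h import *
np.set_printoptions(precision=3,suppress=True)
q0=.247
move_gripper(.045,30)
move_ptp(*flapT(q0,.10)); print(read_ft_force())
movel(*flapT(q0,.006),speed=.1); print('at',read_eef_pos(),read_ft_force())
snap('wrist','bar')
move_gripper(0,30); print(read_finger_gap(),read_grasp_force(),read_ft_force())
for q in (.3,.4,.5):
    movel(*flapT(q),speed=.06); print(q,read_ft_force(),read_finger_gap(),read_time_s())
E
```

```text
[-0.654  0.062  0.31 ]
at [0.633 0.113 0.202] [-0.358 -0.491 -0.065]
0.010517001347038495 29.236502945423126 [1.3   0.306 0.472]
0.3 [0.572 0.7   3.301] 0.01099047432269009 12.2
0.4 [ 2.406 -0.465  4.684] 0.010677256107479237 12.6583
0.5 [ 2.256 -1.072  7.398] 0.010371982832793832 13.1167
```

View pics/bar.png

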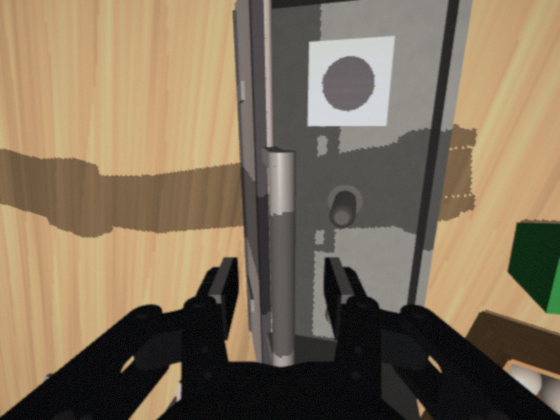

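The bar (about x=282, rows 150–365) lies between the pads and is now gripped. The dry cup is at (348,83), the middle peg at (343,205). I'll keep pulling.

Run:
```python
from h import *
np.set_printoptions(precision=3,suppress=True)
for q in np.arange(.65,1.58,.15).tolist()+[1.57,1.59,1.61,1.63]:
    movel(*flapT(q),speed=.07); f=read_ft_force(); print(round(q,2),f,read_finger_gap())
    if q>1.5 and np.linalg.norm(f)>22: break
pause(.3);print(read_eef_pos(),flapT(q)[0])
move_gripper(.045); 
p=read_eef_pos(); Rt=flapR(q)
movel(np.array(p)-Rt.apply([0,0,.12])); print(read_time_s())
move_ptp(casept(S,[.04,0.02,.42])[0],qd(np.degrees(S[2])+180))
im=snap('wrist','open');np.savez('pics/open.npz',im=im,**P_('wrist'))
for n in ['flap_handle','flap_hinge','peg_left','peg_mid','peg_right','dry_left','case']:
    print(n,[(np.round(d['at'],1).tolist(),round(d['confidence'],2)) for d in tip_of('wrist',n)][:4])
```

```text
0.65 [ 0.336 -1.968  9.059] 0.01058532365670643
0.8 [-0.777 -3.134  4.978] 0.010835107838254324
0.95 [-1.348 -4.905  5.795] 0.01074087294061347
1.1 [-1.302 -6.052  5.268] 0.011151765853630785
1.25 [-0.344 -7.182  1.713] 0.010876558242526724
1.4 [ 3.679 -6.34  -2.931] 0.010787388446411784
1.55 [ 5.113 -7.146 -5.329] 0.010654516535384092
1.57 [ 2.869 -7.128  2.649] 0.010797575943367098
1.59 [-1.816 -7.892 14.536] 0.010692835200491154
1.61 [-3.165 -6.98  21.191] 0.010451304213679624
[0.415 0.063 0.153] [0.409 0.063 0.148]
19.3833
flap_handle [([259.5, 27.0], 0.78)]
flap_hinge [([269.1, 143.5], 0.61)]
peg_left []
peg_mid [([269.2, 211.3], 0.85)]
peg_right [([209.2, 212.8], 0.87)]
dry_left [([328.0, 205.2], 0.73), ([409.4, 267.6], 0.67)]
case [([269.3, 139.6], 0.82)]
```

View pics/open.png

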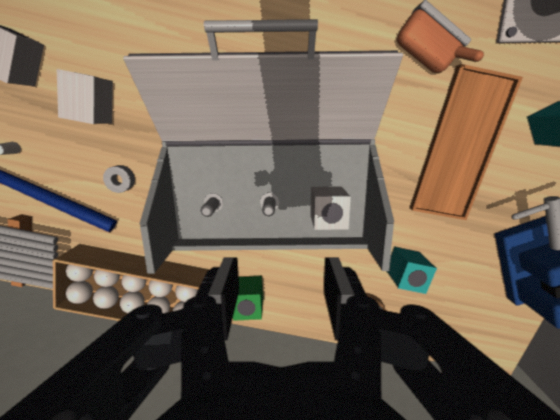

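Run:
```python
from fit import *
w=np.load('pics/open.npz')
def fl(r,q,y): t=np.radians(50)+q; return [r*np.cos(t),y,.03+r*np.sin(t)]
m=[[.103,0,.085],[.103,-.1,.085],fl(.184,1.57,-.065),fl(.184,1.57,.065),fl(.15,1.57,-.175),fl(.15,1.57,.175)]
o=[(269.5,210.5),(209.2,212.5),(206,26),(318,26),(128,56),(400,54)]
f=lambda s:(projm(w,casept(s,m))-o).ravel()
r=least_squares(f,S,loss='soft_l1');print(r.x);print(f(r.x).reshape(-1,2))
def atz(px,z):
    T=np.linalg.inv(w['camera_from_world']);d=T[:3,:3]@np.linalg.inv(w['K'])@[px[0],px[1],1];return T[:3,3]+d*(z-T[2,3])/d[2]
for p in [(464,66),(521,77),(466,218),(414,208)]: print('tray',atz(p,.016))
d=[atz(p,.1) for p in [(313,194),(349,194),(350,228),(315,229)]];print('dry',d,np.mean(d,0))
print('pred dry',casept(r.x,[.103,.1,.1]),'pegs',casept(r.x,[[.103,0,.085],[.103,-.1,.085]]),[atz(o[0],.085),atz(o[1],.085)])
```

```text
[0.555 0.094 0.232]
[[-0.32   0.248]
 [-2.028 -1.157]
 [ 0.45   1.079]
 [ 0.48  -0.302]
 [-2.89   0.772]
 [ 3.591 -0.543]]
tray [0.37  0.374 0.016]
tray [0.365 0.471 0.016]
tray [0.61  0.481 0.016]
tray [0.612 0.38  0.016]
dry [array([0.609, 0.177, 0.1  ]), array([0.597, 0.231, 0.1  ]), array([0.65 , 0.249, 0.1  ]), array([0.664, 0.195, 0.1  ])] [0.63  0.213 0.1  ]
pred dry [[0.632 0.215 0.1  ]] pegs [[0.655 0.118 0.085]
 [0.678 0.021 0.085]] [array([0.654, 0.118, 0.085]), array([0.679, 0.024, 0.085])]
```

```bash
sed -i 's/^S=.*/S=np.array([.555,.0945,.230])/' h.py
python3 - <<'E'
from h import *
np.set_printoptions(precision=3,suppress=True)
d=casept(S,[.103,.1,.0])[0]; d[:2]=(d[:2]+[.630,.213])/2; print(d)
qc=qd(np.degrees(S[2])+180)
move_gripper(.075,30)
move_ptp([d[0],d[1],.22],qc)
movel([d[0],d[1],.076],speed=.12); print(read_ft_force())
move_gripper(0,30); print('gap',read_finger_gap(),read_grasp_force(),read_ft_force())
movel([d[0],d[1],.25],speed=.15); print(read_finger_gap(),read_ft_force())
t=[.489,.4265]; qt=qd(182)
move_ptp([*t,.2],qt); movel([*t,.056],speed=.15);
z=.056
f0=read_ft_force()
while z>.046 and read_ft_force()[2]-f0[2]<4:
    z-=.001; movel([*t,z],speed=.03)
print('z',z,read_ft_force(),f0)
move_gripper(.075); movel([*t,.2],speed=.2)
im=snap('wrist','tray');print([(np.round(x['at'],1).tolist(),round(x['confidence'],2)) for x in tip_of('wrist','dry_left')][:4],proj('wrist',[.489,.4265,.04]))
print(read_time_s())
E
```

```text
[0.631 0.214 0.   ]
[0.264 0.583 0.503]
gap 0.05355721101671221 32.559314891695976 [-0.396 -0.492  2.783]
0.053671001046473224 [ 0.085 -0.58  -1.182]
z 0.051 [-1.268 -2.21   4.986] [-0.095  0.226 -0.744]
[([285.6, 202.5], 0.93), ([422.7, 130.4], 0.65)] [283.364 201.951]
29.9583
```

```bash
cat >> h.py <<'E'
def Rg(a,s):  # tool in cup frame
    z=np.array([np.cos(a),0,-np.sin(a)]); y=np.array([0,s,0.]); return R.from_matrix(np.column_stack([np.cross(y,z),y,z]))
def tool(Rc,c,a,s,d=.008):
    T=Rc*Rg(a,s); return np.array(c)-T.apply([0,0,d]),T.as_quat()
def lying(psi): return R.from_euler('Z',psi)
def down(phi): return R.from_euler('Z',phi)*R.from_euler('Y',90,degrees=True)
PEG={'l':casept(S,[.103,.1,0])[0],'m':casept(S,[.103,0,0])[0],'r':casept(S,[.103,-.1,0])[0]}
E
python3 - <<'E'
from h import *
from bench import inverse_kinematics as ik
fm=lambda q:None if q is None else ' '.join('%.2f'%v for v in q)
cups={'1':(.553,-.208,np.radians(3.3)),'2':(.513,-.328,np.radians(-13.5)),'3':(.514,-.438,np.radians(-36.7))}
move_ptp([.44,-.33,.36],qd(180))
im=snap('wrist','w3');np.savez('pics/w3.npz',im=im,**P_('wrist'))
for a in (30,40,50):
  A=np.radians(a)
  for s in (1,-1):
    print('a',a,s)
    for k,(x,y,p) in cups.items(): print('  pick',k,[fm(ik(*tool(lying(p),[x,y,z],A,s))) for z in (.027,.2,.3)])
    for k in 'lmr':
      for n in (0,90,180,270):
        r=[fm(ik(*tool(down(S[2]+np.radians(n)),[*PEG[k][:2],z],A,s))) for z in (.066,.22)]
        if r[0] and r[1]: print('  place',k,n,r)
E
```

```text
a 30 1
  pick 1 ['1.80 1.49 -1.27 2.32 2.69 0.51 0.41', '1.70 0.47 -1.23 2.35 3.91 0.31 -1.63', '-0.57 -0.22 1.08 2.37 4.63 0.37 -2.58']
  pick 2 ['1.94 1.49 -1.27 2.32 2.77 0.62 0.27', '1.84 0.48 -1.22 2.35 3.49 0.32 -1.31', '-0.62 -0.35 1.22 2.37 4.24 0.13 -2.20']
  pick 3 ['1.82 1.46 -1.27 2.23 2.81 0.98 -0.03', '1.75 0.60 -1.23 2.26 2.53 0.57 -0.56', '1.74 0.17 -1.12 2.20 2.68 0.21 -0.99']
  place l 0 ['-0.26 0.92 -0.17 1.19 0.05 1.55 1.38', '-0.27 0.78 -0.16 1.12 0.02 1.77 1.39']
  place l 90 ['-0.34 0.75 -0.38 1.57 0.78 1.24 2.31', '-0.36 0.56 -0.35 1.50 0.66 1.41 2.48']
  place l 180 ['-1.02 0.54 0.68 2.09 -1.15 0.22 -0.75', '-0.43 0.20 -0.01 1.99 0.24 0.46 -1.97']
  place l 270 ['-0.13 0.67 -0.04 1.67 -0.63 0.95 0.48', '-0.15 0.48 -0.00 1.60 -0.57 1.17 0.33']
  place m 0 ['-0.18 0.92 -0.10 1.20 0.06 1.55 1.52', '-0.19 0.77 -0.09 1.13 0.05 1.77 1.53']
  place m 90 ['-0.26 0.69 -0.28 1.64 0.77 1.13 2.42', '-0.29 0.50 -0.25 1.57 0.65 1.31 2.61']
  place m 180 ['-0.55 0.46 0.36 2.08 -0.97 0.16 -0.69', '-0.37 0.19 0.13 2.00 -0.05 0.43 -1.54']
  place m 270 ['-0.03 0.70 0.03 1.61 -
[... 6646 characters left out ...]
 -1.23 2.17 1.84 0.53 -0.20']
  place l 270 ['-0.66 1.06 0.92 1.66 -1.52 1.69 -2.13', '-0.77 0.93 1.15 1.63 -1.48 1.86 -2.29']
  place m 90 ['-0.36 0.83 -0.31 1.59 1.03 1.41 -0.94', '-0.21 0.66 -0.53 1.55 1.05 1.62 -0.79']
  place m 180 ['0.84 1.05 -1.25 2.22 2.39 0.80 -0.12', '0.86 0.41 -1.22 2.18 1.92 0.34 -0.13']
  place m 270 ['-0.49 1.10 0.92 1.57 -1.45 1.76 -2.08', '-0.59 0.98 1.15 1.54 -1.44 1.95 -2.21']
  place r 90 ['-0.36 0.78 -0.12 1.66 1.01 1.23 -0.85', '-0.15 0.60 -0.40 1.62 1.05 1.46 -0.70']
  place r 180 ['1.05 1.07 -1.25 2.17 2.37 0.62 0.05', '1.05 0.46 -1.20 2.14 1.88 0.19 0.09']
  place r 270 ['-0.32 1.15 0.92 1.44 -1.40 1.83 -2.04', '-0.32 0.92 0.92 1.41 -1.26 1.90 -2.20']
```

```bash
cat > pick.py <<'E'
from fit import *
A=np.radians(35); s=-1
def look(cups):
    im=snap('wrist');M=P_('wrist');out=[]
    for c in cups:
        r,f,n=cupfit(im,M,c[0],c[1]); 
        print('cup',r[:2],np.degrees(r[2]),'1-iou %.3f'%f,n); out.append(r)
    return out
def pick(c,A=A,s=s):
    Rc=lying(c[2]); C=[c[0],c[1],.027]
    Q=tool(Rc,C,A,s,.10); move_gripper(.072,30)
    # come in from above the backed-off pose
    up=Q[0]+[0,0,.10]
    try: move_ptp(up,Q[1])
    except MotionError as e: print('up',e)
    print('up q',np.round(read_qpos(),2))
    move_ptp(*Q); print('pre q',np.round(read_qpos(),2))
    movel(*tool(Rc,C,A,s),speed=.1); print('q',np.round(read_qpos(),2),np.round(read_ft_force(),1))
    move_gripper(0,30); print('gap',read_finger_gap(),read_grasp_force())
def lift(c,z=.2,A=A,s=s):
    Q=tool(lying(c[2]),[c[0],c[1],z],A,s); movel(*Q,speed=.15); print('lift q',np.round(read_qpos(),2),read_finger_gap())
def place(k,A=A,s=s):
    D=down(S[2]); p=PEG[k]
    Qp=tool(D,[p[0],p[1],.2],A,s)
    V=R.from_quat(Qp[1]); t=V.apply([0,0,1]); ax=np.cross(t,[0,0,-1]); ax=ax/np.linalg.norm(ax)*np.arccos(-t[2]); V=(R.from_rotvec(ax)*V).as_quat()
    move_ptp([.52,-.12,.40],V); print('mid q',np.round(read_qpos(),2),read_finger_gap())
    move_ptp(*Qp); print('prepl q',np.round(read_qpos(),2))
    z=.073; movel(*tool(D,[p[0],p[1],z],A,s),speed=.12); f0=np.array(read_ft_force())
    while z>.058 and np.array(read_ft_force())[2]-f0[2]<4:
        z-=.001; movel(*tool(D,[p[0],p[1],z],A,s),speed=.03)
    print('seated z',z,f0,read_ft_force())
    move_gripper(.066); q=tool(D,[p[0],p[1],z],A,s); T=R.from_quat(q[1]).apply([0,0,1])
    movel(q[0]-.09*T,speed=.12); 
    print('t',read_time_s())
E
python3 - <<'E'
from pick import *
w=np.load('pics/w3.npz')
cs=[(.553,-.208),(.513,-.328),(.514,-.438)]
cs=look(cs)
np.save('pics/cs.npy',cs)
try:
    pick(cs[1])
    lift(cs[1])
except MotionError as e: print('ERR',e)
print(read_qpos(),read_eef_pos(),read_time_s())
E
```

```text
cup [ 0.553 -0.208] 3.300072514766942 1-iou 0.349 3007
cup [ 0.514 -0.328] -13.96143867249782 1-iou 0.027 1867
cup [ 0.514 -0.439] -36.262556628655524 1-iou 0.023 1934
up q [ 1.97  0.29 -1.22  2.45  3.97  0.34  1.31]
pre q [ 1.5   0.52 -0.74  2.47  3.62  0.56  1.8 ]
q [ 1.29  0.71 -0.63  2.32  3.44  0.61  1.96] [-0.3  0.5 -0.1]
gap 0.05348248223326757 33.35801839828491
lift q [ 1.74  0.35 -1.13  2.32  3.72  0.23  1.49] 0.05360699397570834
[ 1.742  0.348 -1.128  2.316  3.715  0.229  1.494] [ 0.507 -0.326  0.204] 39.5583
```

Run:
```python
from pick import *
place('m')
snap('scene','pl1')
cv2.imwrite('pics/pl1c.png',cv2.resize(cv2.imread('pics/pl1.png')[100:370,130:410],None,fx=2.2,fy=2.2,interpolation=cv2.INTER_CUBIC))
```

```text
mid q [ 1.24  0.24 -1.24  1.63  0.23  1.43 -1.37] 0.05344211514904392
prepl q [ 0.16  0.98 -0.82  1.04  0.48  1.94 -1.9 ]
seated z 0.06299999999999999 [-0.007 -1.119  0.186] [-0.408 -0.119  6.284]
t 48.65
```

View pics/pl1c.png

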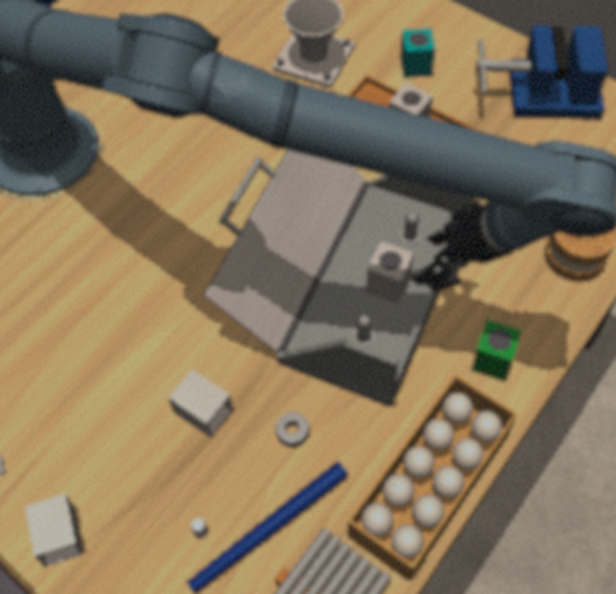

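The cup sits mouth down on the middle peg. The dry cup stands in the tray at (410,100 in the crop). The rightmost cup has been shifted, from crop (68,513) to (52,530). I'll look again.

Run:
```python
from pick import *
p=read_eef_pos(); movel([p[0],p[1],.30],speed=.2)
move_ptp([.44,-.36,.36],qd(180))
print(np.round(read_qpos(),2)); im=snap('wrist','w4')
d=look_for('wrist','cup_a'); print([(np.round(x['at'],1).tolist(),round(x['confidence'],2),at_z('wrist',x['at'],.04)) for x in d])
o=min((at_z('wrist',x['at'],.04) for x in d if x['confidence']>.4),key=lambda v:v[1])
c=look([o])[0]
try:
    pick(c); lift(c); place('r')
except MotionError as e: print('ERR',e)
print(read_eef_pos())
```

```text
Traceback (most recent call last):
bench.MotionError: the arm cannot follow that straight line within its joint ranges
```

Run:
```python
from pick import *
p=read_eef_pos(); movel([p[0]-.02,p[1],.20],speed=.2)
move_ptp([.44,-.36,.36],qd(180))
print(np.round(read_qpos(),2)); im=snap('wrist','w4')
d=look_for('wrist','cup_a'); print([(np.round(x['at'],1).tolist(),round(x['confidence'],2),at_z('wrist',x['at'],.04)) for x in d])
o=min((at_z('wrist',x['at'],.04) for x in d if x['confidence']>.4),key=lambda v:v[1])
c=look([o])[0]
try:
    pick(c); lift(c); place('r')
except MotionError as e: print('ERR',e)
print(read_eef_pos())
```

```text
[ 1.55  0.35 -1.15  1.62  0.32  1.39  1.93]
[([213.6, 215.2], 0.86, array([ 0.51 , -0.466,  0.04 ])), ([551.3, 301.9], 0.68, array([0.667, 0.108, 0.04 ])), ([375.2, 236.4], 0.56, array([ 0.545, -0.209,  0.04 ])), ([512.2, 234.6], 0.41, array([0.542, 0.01 , 0.04 ]))]
cup [ 0.513 -0.467] -34.27686045881635 1-iou 0.026 1928
up q [ 1.88  0.47 -1.22  2.34  2.68  0.38  2.43]
pre q [ 1.73  0.77 -1.04  2.35  2.82  0.63  2.49]
q [ 1.57  0.94 -0.93  2.17  2.84  0.66  2.55] [0.1 0.3 0.5]
gap 0.05388183963498859 32.81249284744263
lift q [ 1.67  0.48 -1.05  2.18  2.54  0.32  2.53] 0.05368673101027448
mid q [-1.12  0.17  1.43  1.72 -0.17  1.4  -1.  ] 0.05361352805862172
prepl q [-0.51  1.    0.83  1.06 -0.43  1.88 -1.11]
seated z 0.06299999999999999 [-0.27   0.765 -0.688] [-1.083  0.383  4.934]
t 66.8167
[0.732 0.033 0.143]
```

Run:
```python
from pick import *
p=read_eef_pos(); movel([p[0]-.02,p[1],.20],speed=.2)
move_ptp([.46,-.28,.36],qd(180))
im=snap('wrist','w5'); np.savez('pics/w5.npz',im=im,**P_('wrist'))
d=look_for('wrist','cup_a'); print([(np.round(x['at'],1).tolist(),round(x['confidence'],2),at_z('wrist',x['at'],.04)) for x in d])
M=P_('wrist')
for th in (45,60,75):
    hsv=cv2.cvtColor(im,cv2.COLOR_RGB2HSV); im2=im.copy(); im2[hsv[...,1]>=th]=[255,160,60]
    r,f,n=cupfit(im2,M,.553,-.208); print(th,r[:2],np.degrees(r[2]),f,n)
cv2.imwrite('pics/w5c.png',cv2.resize(im[150:320,250:480],None,fx=3,fy=3)[:,:,::-1])
print(np.round(read_qpos(),2),read_time_s())
```

```text
[([527.0, 295.8], 0.97, array([0.675, 0.142, 0.04 ])), ([469.2, 302.7], 0.87, array([0.689, 0.045, 0.04 ])), ([325.4, 224.5], 0.69, array([ 0.545, -0.21 ,  0.04 ]))]
45 [ 0.552 -0.208] 4.219440213247674 0.10603754439370883 1762
60 [ 0.552 -0.208] 4.225518210475163 0.06997971602434072 1835
75 [ 0.552 -0.208] 0.27149588694461807 0.04078549848942603 1905
[-0.38  0.11  0.93  1.76 -0.09  1.32  2.14] 70.1333
```

View pics/w5c.png

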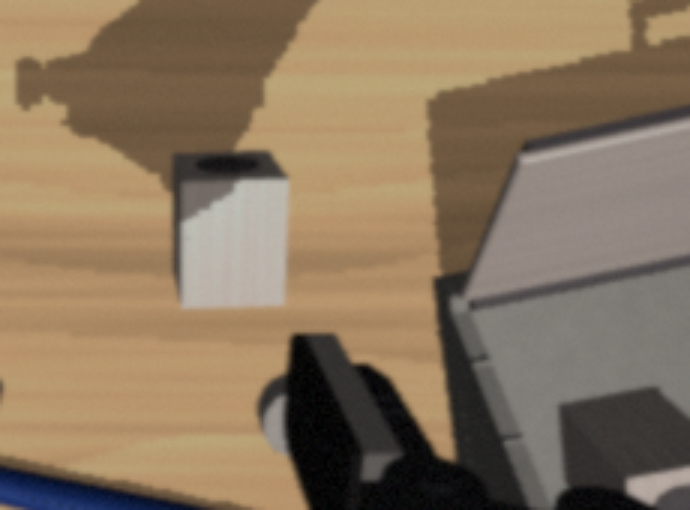

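The last cup lies at about (.552,-.208), crop (233,230), with its base disc towards the robot. I'll bring the elbow to the right, clear of the flap, and check the reach for several tilts.

Run:
```python
from pick import *
from bench import inverse_kinematics as ik
move_j([1.74,.35,-1.13,2.2,3.72,.23,1.49]); print(read_eef_pos())
c=(.552,-.208,np.radians(3))
fm=lambda q:None if q is None else np.round(q,2).tolist()
for a in (30,35,40,45,50):
    A=np.radians(a);Rc=lying(c[2]);C=[c[0],c[1],.027]
    Q=tool(Rc,C,A,-1,.1)
    print(a,fm(ik(Q[0]+[0,0,.1],Q[1])),fm(ik(*Q)),fm(ik(*tool(Rc,C,A,-1))),fm(ik(*tool(Rc,[c[0],c[1],.15],A,-1))),fm(ik(*tool(Rc,[c[0],c[1],.2],A,-1))))
```

```text
[ 0.549 -0.379  0.268]
30 [1.94, 0.49, -1.28, 2.48, 4.11, 0.37, 1.46] [1.58, 0.71, -0.86, 2.48, 3.84, 0.57, 1.91] [1.12, 0.76, -0.57, 2.35, 3.71, 0.72, 1.86] [1.51, 0.54, -1.02, 2.37, 3.75, 0.42, 1.71] [1.7, 0.47, -1.23, 2.36, 3.9, 0.31, 1.51]
35 [2.02, 0.5, -1.43, 2.45, 4.21, 0.19, 1.3] [1.56, 0.61, -0.91, 2.46, 3.8, 0.44, 1.83] [1.13, 0.71, -0.62, 2.34, 3.65, 0.58, 1.87] [1.51, 0.49, -1.05, 2.35, 3.78, 0.29, 1.63] [1.75, 0.46, -1.31, 2.32, 3.97, 0.16, 1.41]
40 [1.98, 0.32, -1.4, 2.4, 4.7, 0.24, 0.68] [1.52, 0.52, -0.94, 2.44, 3.81, 0.32, 1.71] [1.13, 0.66, -0.65, 2.32, 3.59, 0.45, 1.87] [1.52, 0.46, -1.09, 2.31, 3.84, 0.16, 1.52] [1.3, 0.19, -0.82, 2.3, 4.57, 0.31, 0.62]
45 [1.82, 0.15, -1.25, 2.35, -1.29, 0.33, 0.27] [1.51, 0.46, -0.97, 2.4, 3.89, 0.19, 1.55] [1.09, 0.61, -0.65, 2.29, 3.55, 0.32, 1.85] [1.06, 0.26, -0.61, 2.29, 4.54, 0.25, 0.66] [-0.77, 0.37, 1.42, 2.33, 4.63, 0.74, 0.34]
50 [1.77, 0.12, -1.24, 2.3, -0.91, 0.34, -0.16] [1.33, 0.35, -0.83, 2.36, 4.49, 0.15, 0.84] [1.03, 0.56, -0.62, 2.26, 3.55, 0.2, 1.79] [-0.38, 0.28, 0.93, 2.3, 4.7, 0.53, 0.33] [1.55, 0.27, -1.16, 2.2, -0.4, 0.23, -0.68]
```

Run:
```python
from pick import *
c=(.552,-.208,np.radians(3))
try:
    pick(c); lift(c,.18); place('l')
    p=read_eef_pos(); movel([p[0]-.02,p[1],.20],speed=.2)
except MotionError as e: print('ERR',e)
move_ptp(casept(S,[.02,0.02,.42])[0],qd(np.degrees(S[2])+180))
im=snap('wrist','fin1');print([(np.round(x['at'],1).tolist(),round(x['confidence'],2)) for x in tip_of('wrist','dry_left')],[proj('wrist',[*PEG[k][:2],.1]) for k in 'lmr'],read_time_s())
```

```text
up q [ 2.02  0.5  -1.43  2.44  4.21  0.19  1.3 ]
pre q [ 1.38  0.52 -0.73  2.47  3.9   0.53  1.66]
q [ 1.13  0.71 -0.62  2.34  3.65  0.58  1.87] [-0.1  1.3  0.1]
gap 0.05349785811859045 33.90781760215759
lift q [ 1.56  0.39 -1.09  2.34  4.02  0.27  1.32] 0.05345444259096132
mid q [ 1.24  0.24 -1.24  1.63  0.23  1.43 -1.37] 0.05326321309892062
prepl q [ 0.09  1.04 -0.97  1.03  0.52  1.96 -2.09]
seated z 0.06399999999999999 [-0.57   0.505 -1.05 ] [-0.219 -0.578  3.663]
t 86.9417
[([468.9, 163.8], 0.87), ([245.0, 303.4], 0.65)] [array([332.038, 223.701]), array([268.881, 223.691]), array([205.747, 223.68 ])] 90.2167
```

View pics/fin1.png

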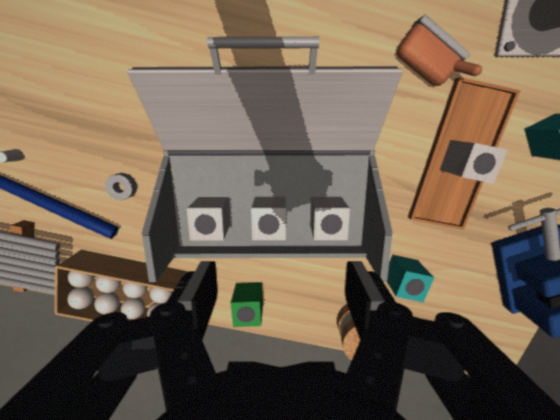

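All three cups are seated on pegs, (205,223), (268,223) and (331,223), and the dry cup stands in the tray. Shutting the flap now.

Run:
```python
from h import *
np.set_printoptions(precision=3,suppress=True)
q0=1.58
move_gripper(.045,30)
move_ptp(*flapT(q0,.12)); movel(*flapT(q0,.006),speed=.1); print(read_ft_force())
move_gripper(0,30); print(read_finger_gap(),read_grasp_force())
for q in np.arange(1.4,.1,-.15).tolist()+[.1,.05,.02,0,-.02,-.04,-.06]:
    movel(*flapT(q),speed=.07 if q>.1 else .03); f=np.array(read_ft_force()); print(round(q,2),f,read_finger_gap())
    if q<.03 and np.linalg.norm(f)>22: break
pause(.3); print(read_eef_pos(),flapT(q)[0],read_time_s())
```

```text
[-0.149  0.324  0.218]
0.010714207014113674 29.43377673625946
1.4 [-2.63  -1.28   2.422] 0.0105661722704887
1.25 [-4.8   -1.875  6.014] 0.010475967759969215
1.1 [-2.889 -0.845  5.361] 0.01069351663656067
0.95 [-1.432 -0.252  5.617] 0.010563128003952474
0.8 [0.398 0.393 3.769] 0.010696991940559702
0.65 [1.538 0.119 3.177] 0.011091361925420807
0.5 [ 0.46   1.115 -0.105] 0.010547096565374267
0.35 [ 0.641  1.016 -1.147] 0.010946294946419065
0.2 [ 1.04   2.636 -1.018] 0.010620583321412764
0.1 [-0.653  2.273 -2.287] 0.010624452183132854
0.05 [-0.651  2.385 -2.628] 0.01059166283646892
0.02 [-1.843  2.101 -0.958] 0.010529030085531892
0 [-4.439  1.867  1.793] 0.010596539008735164
-0.02 [-10.447  -1.291   9.644] 0.010752718417058618
-0.04 [-17.526  -2.046  17.909] 0.010559923540742715
[0.672 0.122 0.177] [0.678 0.123 0.172] 100.9333
```

Run:
```python
from h import *
np.set_printoptions(precision=3,suppress=True)
move_gripper(.05); print(read_ft_force())
movel(np.array(read_eef_pos())-flapR(0).apply([0,0,.12]),speed=.1)
move_ptp([.50,.10,.46],qd(np.degrees(S[2])+180)); 
im=snap('wrist','fin2')
def fl(r,q,y): t=np.radians(50)+q; return [r*np.cos(t),y,.03+r*np.sin(t)]
for q in (0,.05,.1): print(q,[np.round(proj('wrist',casept(S,fl(*a))[0])) for a in ((.184,q,-.065),(.184,q,.065),(.15,q,-.175),(.15,q,.175))])
print(read_time_s(),read_ft_force())
```

```text
[ 0.546  0.349 -0.339]
0 [array([229., 283.]), array([312., 283.]), array([164., 262.]), array([378., 262.])]
0.05 [array([228., 280.]), array([312., 280.]), array([162., 261.]), array([379., 260.])]
0.1 [array([228., 278.]), array([313., 278.]), array([161., 258.]), array([381., 258.])]
104.2917 [0.062 0.62  0.843]
```

View pics/fin2.png

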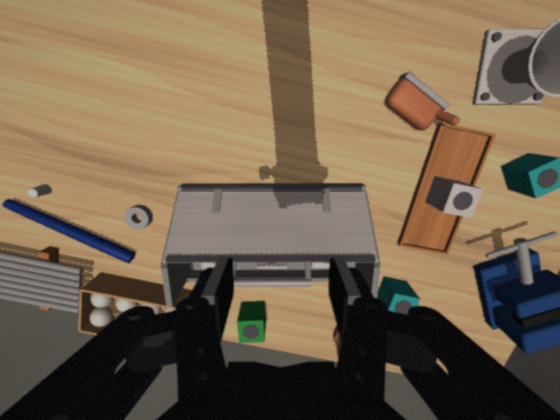

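The bar shows at row 283, where the fit puts it for a shut flap. The cups and bystanders are undisturbed, so I'm handing in.

```bash
python3 -c "
from bench import *
print(sign_off())"
```

```text
the job is handed in; nothing more can be done
None
```

I handed the job in at about 104 s of the 210 s. The flap is shut, the one dry cup stands mouth down in the tray, and all three rinsed cups sit mouth down on their own pegs. The hand-in call returned no verdict, so these come from the camera views and force readings.

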